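# Open the test chamber's guard and hold its inspection flap at the pointer's angle

### The arm

A 6-joint arm with a two-finger parallel gripper is mounted at the origin on a cart in front of the work surface, level with it; the furniture and walls round the work are solid. World frame = base frame: x ahead of the robot, y to its left, z up, the work surface at z = 0. Lengths are in mm, angles in rad, forces in N, time in s.
With the tool pointing down it reaches from about 350 to 975 mm from the base axis. Payload 17.4 kg.
Tool frame: the origin (TCP) lies midway between the tips of the shut fingers; the grasp point (between the pads) lies 19 mm behind it (ctrl.grip_point_offset is the distance from the TCP to the grasp point, in mm); x points along the fingers, y is the direction in which the jaws open and shut, and the axes are right-handed (so a half turn about x gives the same grasp; the last joint's range is limited). The gripper opens to 85 mm and grips with 20 to 120 N. Pads are 22 mm wide; open, the fingers measure 114 mm over their backs; the gripper's body (76 mm by 85 mm) begins 54 mm behind the grasp point. The pads swing forward as they close: fully open they stand 13 mm farther back than shut.
Start: joints at [1.285, 0.116, 1.442, -0, 1.584, -0.038], TCP at [165.566, 654.385, 231.303] pointing down, gripper open.
Joint ranges: [-2.83, 2.83], [-0.83, 2.19], [0.07, 2.5], [-1.14, 4.28], [0.01, 3], [-2.97, 2.97]. Speed limits (rad/s): [1.89, 1.89, 2.22, 3.14, 3.14, 3.14].

### API

Orientations are given as a rotation vector (axis times angle).
In Python, from station import ctrl, cams gives the robot as it stands. The module is installed in compiled form; this text tells all that it offers.
- The arm moves only by the tool step_arm, never from a script. Its argument "plan" is a list of rows, each an object of numbers: "grip": the closure, from 0 (fully open) to 1 (shut); "x", "y", "z": the shift along the world's x, y, z in cm; "yaw": the turn about the world's z in degrees. A call has exactly 10 rows; each row shifts and turns the pose as measured when the row begins; what a row does not reach is not made up. A row lasts 1/10 s, in which the tool goes at most 50 mm and 8.59 degrees, less where a joint would pass 70% of its speed; a pose out of reach is approached as far as the arm can. A call with a gripper value outside its range is refused whole. The fingers move at their own pace and stop on an object; "force" is the grip in N (left out, the last holds). Time passes only in rows, so rows that do not move let the fingers close, or fill a call up. It gives the time, the measured TCP pose, the force and the opening at its end, in the units of the state.
- ctrl.state(): the state, without advancing time (a new reading comes with each control period).
- cams.read_camera(name): name is "scene" or "side" or "wrist"; returns a dict with "image" (420x560x3 uint8, red, green, blue), "fx", "fy", "cx", "cy" (pixels), "dist" ([k1, k2, p1, p2, k3] as OpenCV has them; the pictures are not rectified), "origin" and "orientation" of the camera in the world; the wrist camera has in their place "mount" (4x4, takes a point from camera to tool coordinates, whose origin is the TCP and whose axes are the tool frame's). Camera axes: x right, y down, z forward; pixel columns grow to the right and rows downward; lengths in mm; the calibration is good to about 2 mm. A picture is of the moment at which its call begins: read the wrist's pose just before it. There is no depth.
- ctrl.sign_off(): hands the job in, once; it reports no verdict.
The state is a dict: "t": time; "qpos": joint angles; "dq": joint speeds; "effort": joint torques, N m; "tool_pos": TCP position; "ee_rot": TCP orientation; "force": force on the tool from outside, world axes, zero at the start; "wrist_torque": the same for the moment, N m; "finger_gap": finger opening in mm.
Only numpy, scipy, OpenCV 4.12 (cv2) and the standard library are available. Lean on these libraries where they do the work, as an engineer would, in place of code of your own. Each camera call takes 0.05 s, during which the arm holds its last target. There are 200 camera calls.

### The job

Slide the clear guard on the small test chamber fully aside along its rails, to the robot's right, until it meets its stop. Only then swing the inspection flap up by its bar handle until it is in line with the pointer arm of the angle scale beside it, and finish while the fingers still hold it steady there, since it falls shut if let go. Leave the pointer at its setting and the small parts round the chamber where they lie.

Things in the scene. Friction and masses are not known exactly. Their poses are not given: they have to be found in the camera images.
- chamber: test chamber: grey metal box 210 (x) x 300 (y) x 50 mm (deck height), fixed, at a different place and yaw each time. Origin: centre of underside; x away from robot, y left, z up. Flap on the deck's left half (y = +70 mm), low sockets on the right. 6 mm rails along y at x = +-92 mm. At y = +153 mm a thin arc scale, radius 105 mm about the flap's hinge, up to 161 mm high, ticks each 15 degrees
- guard (a joint): travel of the clear guard in m: 0 = closed over the flap, 0.14 = fully open at its stop, moving along the chamber's -y (right). A clear tunnel with aluminium frame, 194 (x) x 130 (y) mm, roof top 120 mm above the bench, open at both y ends. May begin up to 20 mm open. About 1.5 N friction; stays where left
- guard_grip (a point): bar handle on the guard's roof: steel rod, 12 mm diameter, 80 mm long along the chamber's x, on a post at each end (68 mm free between). Origin: middle of the rod, 155 mm above the bench, 35 mm above the roof; with the guard closed at chamber x = 0, y = +70 mm. Pinch it across the chamber's y
- flap_angle (a joint): angle of the inspection flap in rad: 0 = shut, level on the deck; grows as the free edge rises; stops at 1.25. Aluminium plate 125 (x) x 120 (y) x 6 mm, hinged on its far edge (axis along chamber y), free edge toward the robot, centred at chamber y = +70 mm. 0.25 to 0.5 kg with handle, nearly free hinge: falls shut when let go at any angle
- flap: the flap itself (see flap_angle); origin and axes on its hinge axis as flap_hinge; x axis from free edge to hinge, z off its upper face
- flap_hinge (a point): point on the flap's hinge axis, at the middle of its far edge and mid-thickness of the plate: chamber x = +55, y = +70, z = 53 mm
- flap_grip (a point): bar handle on the flap: steel rod, 12 mm diameter, 80 mm long along chamber y, on a post at each end (68 mm free between). Origin: middle of the rod, 105 mm from the hinge along the flap, 45 mm off mid-plate; flap shut: chamber x = -50, y = +70, z = 98 mm. x axis: free edge to hinge. Pinch it across chamber x; the rod can turn in the fingers while the tool stays upright
- pointer (a joint): angle of the pointer arm in rad, measured as for the flap: 0 = level, grows as its tip rises; set somewhere from 0.50 to 1.0. It keeps its setting by friction
- pointer_tip (a point): outer end of the pointer arm: dark flat steel arm, 6 mm thick, 10 mm wide (end block 9 x 20 mm), 122 mm long, pivoting on the flap's hinge axis just left of the flap (chamber y = +142 mm). The point lies 120 mm from the axis; its x axis runs from tip to hinge
- relay: a small clear relay, 27x21x34 mm, standing in front of the chamber; leave it; origin at the centre of its underside
- heat_sink: a small finned heat sink, 24x36x22 mm, in front of the chamber; leave it; origin at the centre of its underside
- cuff_clear: a small clear plastic tube cuff, 35x35x40 mm, in front of the chamber; leave it; origin at the centre of its underside
- cell_aa: a small round battery, 14x50x14 mm, lying behind the chamber; leave it; origin at the centre of its underside

How it is judged:
By the outcome, as a careful person would: the job done as asked, in the order asked, and still so for the second after the job is handed in, while the arm keeps its last pose, push and grip.
It also fails if it takes over 51 s, if anything falls off the work surface, if the arm or the gripper's body presses on something with over 40 N, if the wrist force passes 120 N, or if a joint passes its speed limit or range.

## Working session

There is one attempt and no reset: what is moved stays moved. The work goes in short steps, Python scripts to look and compute and a tool call to move; the robot and the scene stay as the last step left them, time stands still between calls to the robot, and variables do not carry over. Pictures are saved under pics/ and viewed, about 8 in all and at most 12, crops included, and the job is handed in when it is done.

Besides the shell and the picture viewer there is one more tool, called after "Emit:" in YAML: its name, and indented under it one key for each argument. step_arm: Moves the arm, as the interface text tells. Its arguments: {"type":"object","properties":{"plan":{"type":"array"},"force":{"type":"number"}},"required":["plan"]}

```bash
mkdir -p pics; python3 - <<'E'
from station import ctrl,cams
import cv2,json,pickle
print(ctrl.state())
for n in("scene","side"):
    c=cams.read_camera(n);pickle.dump(c,open(f"pics/{n}0.pkl","wb"))
    cv2.imwrite(f"pics/{n}0.png",cv2.resize(c["image"][:,:,::-1],(800,600),interpolation=cv2.INTER_CUBIC))
    print({k:v for k,v in c.items() if k!="image"})
E
```

```text
{'t': 0.0, 'qpos': array([ 1.28520121e+00,  1.16481634e-01,  1.44227244e+00,  3.46411917e-05,
        1.58402336e+00, -3.78413827e-02]), 'dq': array([ 0.00087324, -0.0015591 , -0.00047619, -0.00069779, -0.00135669,
        0.00038077]), 'effort': array([ 1.69857183e-03, -7.31998730e+01, -6.32486773e+01, -3.44731859e-05,
        6.27583126e-03, -1.12085002e-04]), 'tool_pos': array([165.49776812, 654.19071441, 230.56066041]), 'ee_rot': array([ 0.19358513,  1.56225649, -0.19541704]), 'force': array([ 0.18826293, -0.87319418,  0.4765187 ]), 'wrist_torque': array([ 0.03109198,  0.01083115, -0.05763755]), 'finger_gap': 85.75929956464613}
{'fx': 450.24900130301734, 'fy': 450.24900130301734, 'cx': 279.6159517760462, 'cy': 210.4093118231387, 'dist': array([-0.15256194,  0.        ,  0.        ,  0.        ,  0.        ]), 'origin': array([  12.0761961 , -573.28117424,  498.07808301]), 'orientation': array([-1.9161941 ,  0.82396878, -0.52200232])}
{'fx': 459.2030725617131, 'fy': 459.2030725617131, 'cx': 279.37129499396764, 'cy': 214.47477761043825, 'dist': array([-0.12987154,  0.        ,  0.        ,  0.        ,  0.        ]), 'origin': array([ 482.65487316, -857.33029712,  498.34875121]), 'orientation': array([-2.00725307,  0.14336281, -0.07304586])}
```

View pics/scene0.png

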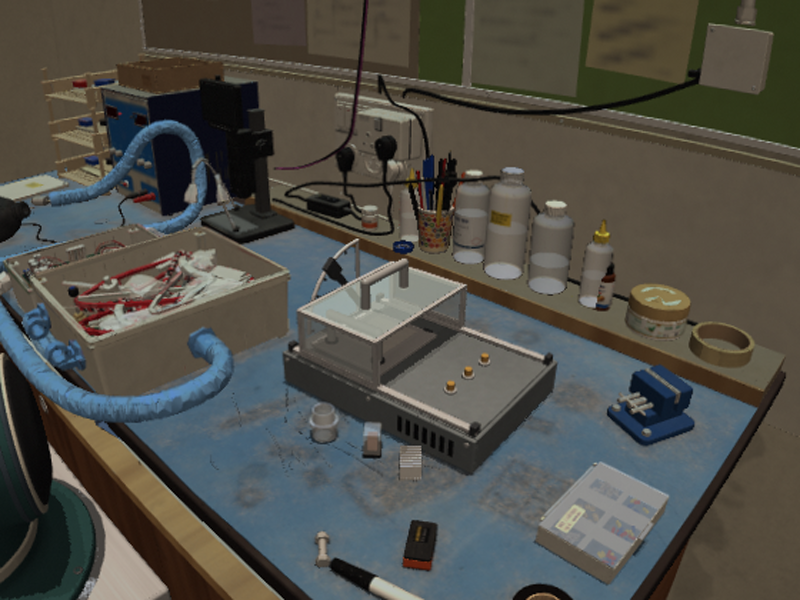

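View pics/side0.png

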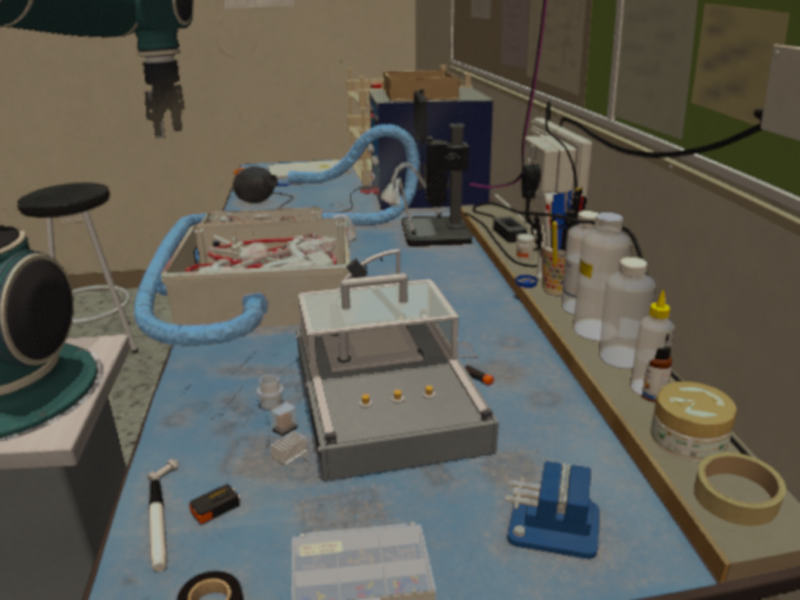

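The scene view shows the chamber (deck near-left corner about (285,350), near-right (473,433), far-right (555,360)) with the guard on its left half and the pointer at about (335,270). The side view shows it at (300-495, 290-475). I'll enlarge both.

```bash
python3 - <<'E'
import cv2,pickle
for n,(x,y,w,h) in(("scene",(190,160,200,176-6)),("side",(195,165,160,170-30))):
    im=pickle.load(open(f"pics/{n}0.pkl","rb"))["image"][y:y+h,x:x+w,::-1]
    s=4 if n=="scene" else 4
    im=cv2.convertScaleAbs(cv2.resize(im,None,fx=s,fy=s,interpolation=cv2.INTER_CUBIC),alpha=1.4)
    for i in range(0,w,20): cv2.putText(im,str(x+i),(i*s,10),0,.35,(0,255,255));cv2.line(im,(i*s,12),(i*s,18),(0,255,255))
    for i in range(0,h,20): cv2.putText(im,str(y+i),(0,i*s+4),0,.35,(0,255,255));cv2.line(im,(24,i*s),(30,i*s),(0,255,255))
    cv2.imwrite(f"pics/{n}0c.png",im)
E
```

```text
(no output)
```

View pics/scene0c.png

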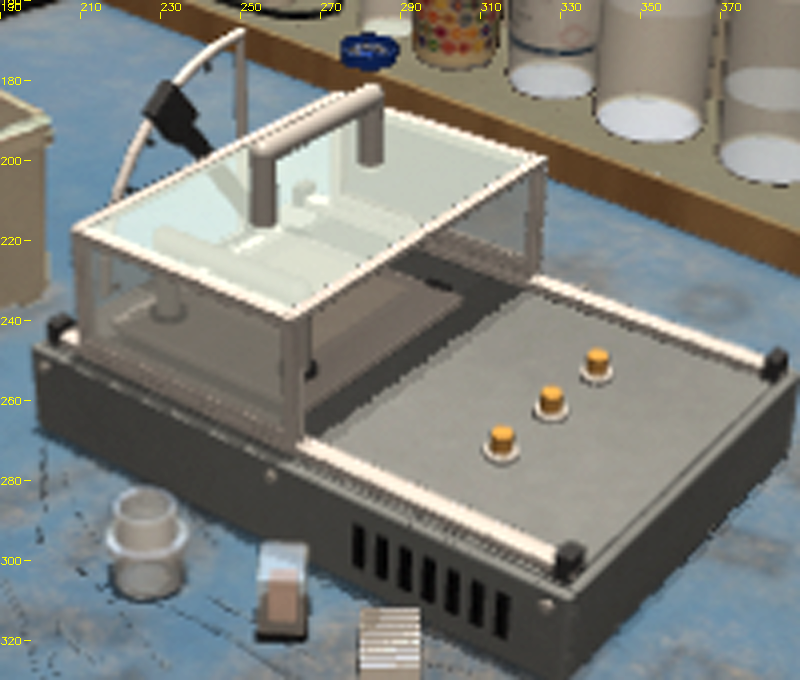

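View pics/side0c.png

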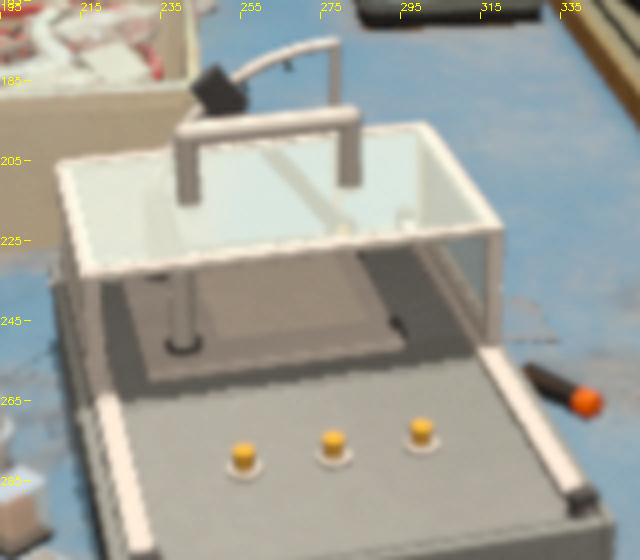

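```bash
cat > h.py <<'E'
import cv2,pickle,numpy as np
from scipy.optimize import least_squares
from scipy.spatial.transform import Rotation as R
def proj(c,P):
    Rw=R.from_rotvec(c["orientation"]).as_matrix()
    Pc=(np.atleast_2d(P)-c["origin"])@Rw
    K=np.array([[c["fx"],0,c["cx"]],[0,c["fy"],c["cy"]],[0,0,1]])
    return cv2.projectPoints(Pc,np.zeros(3),np.zeros(3),K,c["dist"])[0][:,0]
def w(p,P):
    P=np.atleast_2d(np.array(P,float)); cs,sn=np.cos(p[2]),np.sin(p[2])
    return np.c_[p[0]+cs*P[:,0]-sn*P[:,1],p[1]+sn*P[:,0]+cs*P[:,1],P[:,2]]
C={n:pickle.load(open(f"pics/{n}0.pkl","rb")) for n in("scene","side")}
E
python3 - <<'E'
from h import *
D={"scene":[((-105,150,50),0,198.75,246.25),((-105,-150,50),0,333,308.75),((105,-150,50),0,389.5,254.5),
((-40,70,155),1,255.75,199),((40,70,155),1,282.75,183.5),((-97,5,120),1,263.2,239.5),((-97,135,120),1,209,217.5),((97,5,120),1,326.7,199.5)],
"side":[((-97,5,120),1,216.25,233),((97,5,120),1,320.5,222),((-97,135,120),1,210,205.75),((97,135,120),1,301.25,196),((-40,70,155),1,242,198),((40,70,155),1,282.25,193.75),((105,-150,50),0,348,295.5)]}
B={"scene":(233,188.25),"side":(250,187.75)}
def f(v):
    r=[]
    for n,L in D.items():
        P=[(a[0],a[1]-v[3]*m,a[2]) for a,m,_,_ in L]
        r.append((proj(C[n],w(v,P))-np.array([l[2:] for l in L])).ravel())
    return np.concatenate(r)
s=least_squares(f,[500,0,0,0],x_scale=[100,100,.3,10],loss="soft_l1");v=s.x
print(v,"\n",f(v).reshape(-1,2).round(1))
g=lambda q:np.concatenate([(proj(C[n],w(v,[(55-q[0]*np.cos(q[1]),142+q[2],53+q[0]*np.sin(q[1]))]))[0]-B[n]) for n in B])
t=least_squares(g,[110,.7,0]);print("pointer r,ang,dy",t.x,g(t.x))
for nm,P in(("rod",(0,70-v[3],155)),("rod open",(0,-70,155)),("flapgrip",(-50,70,98)),("hinge",(55,70,53))):print(nm,w(v,[P])[0])
E
```

```text
[ 5.58707445e+02 -1.09108270e+02  9.39450288e-02  1.22038634e+01] 
 [[-1.6 -1. ]
 [-0.5  0.7]
 [ 1.7 -2.4]
 [ 0.1 -2. ]
 [ 0.4 -0.5]
 [ 0.6 -0.8]
 [-1.  -2.2]
 [ 0.4 -0.6]
 [-0.4  1.2]
 [-0.4  0.1]
 [-0.8 -0.4]
 [ 0.1 -0.2]
 [-1.   0.9]
 [-0.2  0.9]
 [ 1.5  0.3]]
pointer r,ang,dy [107.34801345   0.93075883   0.54355808] [-0.10612225 -1.02320222 -0.16808419  1.09379036]
rod [553.28576818 -51.56699105 155.        ]
rod open [ 565.27392782 -178.79959915  155.        ]
flapgrip [502.36144105 -44.1072868   98.        ]
hinge [606.89843413 -34.25756211  53.        ]
```

```bash
cat > st.py <<'E'
from station import ctrl
from scipy.spatial.transform import Rotation as R
import numpy as np
s=ctrl.state();M=R.from_rotvec(s["ee_rot"]).as_matrix()
print("t",s["t"],"pos",s["tool_pos"].round(1),"q",s["qpos"].round(2),"jaw yaw deg",np.degrees(np.arctan2(M[1,1],M[0,1])).round(2),"x axis",M[:,0].round(3),"F",s["force"].round(1),"gap",s["finger_gap"].round(1))
E
python3 st.py
```

```text
Traceback (most recent call last):
  File "st.py", line 5, in <module>
    print("t",s["t"],"pos",s["tool_pos"].round(1),"q",s["qpos"].round(2),"jaw yaw deg",np.degrees(np.arctan2(M[1,1],M[0,1])).round(2),"x axis",M[:,0].round(3),"F",s["force"].round(1),"gap",s["finger_gap"].round(1))
                                                                                                                                                                                             ^^^^^^^^^^^^^^^^^^^^^
AttributeError: 'float' object has no attribute 'round'
```

Emit:
step_arm:
  plan:
    - {"grip":0,"x":0,"y":0,"z":5,"yaw":0}
    - {"grip":0,"x":0,"y":0,"z":5,"yaw":0}
    - {"grip":0,"x":2,"y":-4.5,"z":0,"yaw":0}
    - {"grip":0,"x":2,"y":-4.5,"z":0,"yaw":0}
    - {"grip":0,"x":2,"y":-4.5,"z":0,"yaw":0}
    - {"grip":0,"x":2,"y":-4.5,"z":0,"yaw":0}
    - {"grip":0,"x":2,"y":-4.5,"z":0,"yaw":0}
    - {"grip":0,"x":2,"y":-4.5,"z":0,"yaw":0}
    - {"grip":0,"x":2,"y":-4.5,"z":0,"yaw":0}
    - {"grip":0,"x":2,"y":-4.5,"z":0,"yaw":0}

```text
t: 1.1
tool_pos: [323.8, 288.6, 328.6]
ee_rot: [0.182, 1.564, -0.194]
force: [1.1, -0.1, 0.9]
finger_gap: 85.6
```

```bash
sed -i 's/s\["finger_gap"\].round(1)/round(s["finger_gap"],1)/' st.py; python3 st.py
```

```text
t 1.1 pos [323.8 288.6 328.6] q [ 0.67 -0.42  1.76 -0.    1.81 -0.66] jaw yaw deg 76.26 x axis [-0.002 -0.007 -1.   ] F [ 1.1 -0.1  0.9] gap 85.6
```

Emit:
step_arm:
  plan:
    - {"grip":0,"x":2.8,"y":-4.1,"z":0,"yaw":2.4}
    - {"grip":0,"x":2.8,"y":-4.1,"z":0,"yaw":2.4}
    - {"grip":0,"x":2.8,"y":-4.1,"z":0,"yaw":2.4}
    - {"grip":0,"x":2.8,"y":-4.1,"z":0,"yaw":2.4}
    - {"grip":0,"x":2.8,"y":-4.1,"z":0,"yaw":2.4}
    - {"grip":0,"x":2.8,"y":-4.1,"z":0,"yaw":2.4}
    - {"grip":0,"x":2.8,"y":-4.1,"z":0,"yaw":2.4}
    - {"grip":0,"x":2.8,"y":-4.1,"z":0,"yaw":2.4}
    - {"grip":0,"x":0,"y":0,"z":0,"yaw":0}
    - {"grip":0,"x":0,"y":0,"z":0,"yaw":0}

```text
t: 2.1
tool_pos: [546.3, -50.6, 326.2]
ee_rot: [-0.086, 1.57, 0.077]
force: [1.3, 0.3, -1.0]
finger_gap: 85.8
```

```bash
python3 st.py; cat >> h.py <<'E'
def wcam():
    from station import ctrl,cams
    s=ctrl.state(); c=cams.read_camera("wrist"); M=R.from_rotvec(s["ee_rot"]).as_matrix()
    m=np.array(c["mount"]); c["orientation"]=R.from_matrix(M@m[:3,:3]).as_rotvec(); c["origin"]=s["tool_pos"]+M@m[:3,3]
    return c
def grid(im,x,y,s,fn):
    im=np.ascontiguousarray(im[:,:,::-1]);h,wd=im.shape[:2];im=cv2.resize(im,None,fx=s,fy=s,interpolation=cv2.INTER_CUBIC)
    for i in range(0,wd,20): cv2.putText(im,str(x+i),(int(i*s),10),0,.33,(0,255,255))
    for i in range(0,h,20): cv2.putText(im,str(y+i),(0,int(i*s)+4),0,.33,(0,255,255))
    cv2.imwrite(fn,im)
E
python3 - <<'E'
from h import *
c=wcam();pickle.dump(c,open("pics/w1.pkl","wb"));grid(c["image"],0,0,1.4,"pics/w1.png")
v=[558.7,-109.1,.0939]
print(proj(c,w(v,[(-40,57.8,155),(40,57.8,155),(-50,70,98),(-105,150,50),(105,-150,50)])))
E
```

```text
t 2.1 pos [546.3 -50.6 326.2] q [-0.14 -0.17  1.57 -0.01  1.74 -1.81] jaw yaw deg 95.92 x axis [-0.    -0.006 -1.   ] F [ 1.3  0.3 -1. ] gap 85.8
[[278.88104964 162.73290518]
 [278.22245334 245.0620517 ]
 [290.82614293 147.61733229]
 [358.97806627  97.97108364]
 [123.54674335 262.05362484]]
```

View pics/w1.png

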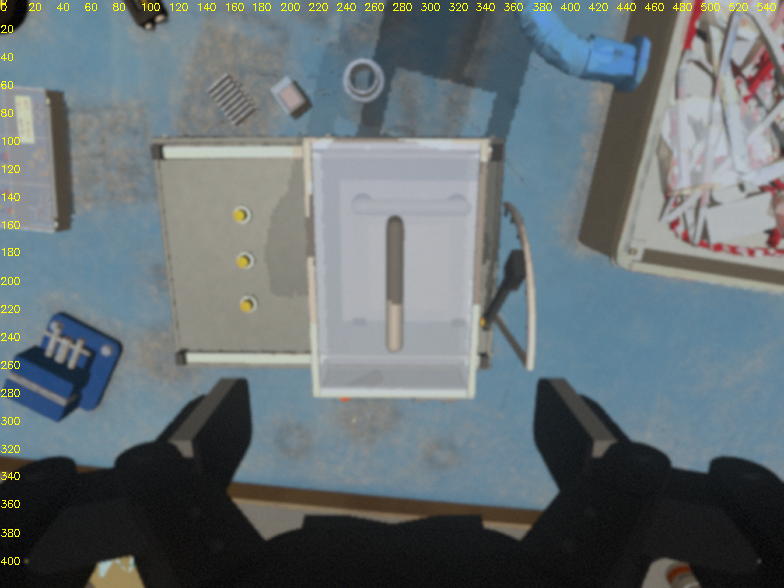

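The wrist view shows the guard rod from (281,157) to (281,248) in native pixels, within 3 mm of the fit. The deck's near-left corner at (359,98) matches too. I'll descend and pinch.

Emit:
step_arm:
  plan:
    - {"grip":0,"x":0.7,"y":0.2,"z":-4,"yaw":-0.5}
    - {"grip":0,"x":0,"y":0,"z":-5,"yaw":0}
    - {"grip":0,"x":0,"y":0,"z":-5,"yaw":0}
    - {"grip":0,"x":0,"y":0,"z":-3,"yaw":0}
    - {"grip":0,"x":0,"y":0,"z":-1.5,"yaw":0}
    - {"grip":0,"x":0,"y":0,"z":0,"yaw":0}
    - {"grip":0,"x":0,"y":0,"z":0,"yaw":0}
    - {"grip":0.5,"x":0,"y":0,"z":0,"yaw":0}
    - {"grip":0.5,"x":0,"y":0,"z":0,"yaw":0}
    - {"grip":0.5,"x":0,"y":0,"z":0,"yaw":0}
  force: 40

```text
t: 3.15
tool_pos: [552.3, -41.1, 144.3]
ee_rot: [-0.085, 1.557, 0.073]
force: [-0.3, 0.9, -0.2]
finger_gap: 44.2
```

Emit:
step_arm:
  plan:
    - {"grip":0.5,"x":0.1,"y":-0.7,"z":-0.6,"yaw":0}
    - {"grip":0.5,"x":0,"y":0,"z":0,"yaw":0}
    - {"grip":1,"x":0,"y":0,"z":0,"yaw":0}
    - {"grip":1,"x":0,"y":0,"z":0,"yaw":0}
    - {"grip":1,"x":0,"y":0,"z":0,"yaw":0}
    - {"grip":1,"x":0,"y":0,"z":0,"yaw":0}
    - {"grip":1,"x":0,"y":0,"z":0,"yaw":0}
    - {"grip":1,"x":0,"y":0,"z":0,"yaw":0}
    - {"grip":1,"x":0,"y":0,"z":0,"yaw":0}
    - {"grip":1,"x":0,"y":0,"z":0,"yaw":0}
  force: 40

```text
t: 4.15
tool_pos: [553.9, -49.3, 139.1]
ee_rot: [-0.085, 1.555, 0.072]
force: [-0.3, -0.6, 1.3]
finger_gap: 10.5
```

```bash
python3 st.py
```

```text
t 4.15 pos [553.9 -49.3 139.1] q [-0.13 -0.11  1.82 -0.01  1.42 -1.8 ] jaw yaw deg 95.76 x axis [ 0.015 -0.008 -1.   ] F [-0.3 -0.6  1.3] gap 10.5
```

Emit:
step_arm:
  plan:
    - {"grip":1,"x":0.05,"y":-0.5,"z":0,"yaw":0}
    - {"grip":1,"x":0.14,"y":-1.5,"z":0,"yaw":0}
    - {"grip":1,"x":0.19,"y":-2,"z":0,"yaw":0}
    - {"grip":1,"x":0.19,"y":-2,"z":0,"yaw":0}
    - {"grip":1,"x":0.19,"y":-2,"z":0,"yaw":0}
    - {"grip":1,"x":0.09,"y":-1,"z":0,"yaw":0}
    - {"grip":1,"x":0.09,"y":-1,"z":0,"yaw":0}
    - {"grip":1,"x":0,"y":0,"z":0,"yaw":0}
    - {"grip":1,"x":0,"y":0,"z":0,"yaw":0}
    - {"grip":1,"x":0,"y":0,"z":0,"yaw":0}

```text
t: 5.15
tool_pos: [564.2, -155.0, 139.1]
ee_rot: [-0.085, 1.553, 0.074]
force: [2.9, -1.4, -0.3]
finger_gap: 10.7
```

```bash
python3 st.py
```

```text
t 5.15 pos [ 564.2 -155.   139.1] q [-0.31 -0.05  1.76 -0.    1.41 -1.98] jaw yaw deg 95.81 x axis [ 0.017 -0.006 -1.   ] F [ 2.9 -1.4 -0.3] gap 10.7
```

Predicted end is y ≈ -178, so I'll creep to the stop.

Emit:
step_arm:
  plan:
    - {"grip":1,"x":0.05,"y":-0.6,"z":0,"yaw":0}
    - {"grip":1,"x":0.05,"y":-0.6,"z":0,"yaw":0}
    - {"grip":1,"x":0.04,"y":-0.4,"z":0,"yaw":0}
    - {"grip":1,"x":0.04,"y":-0.4,"z":0,"yaw":0}
    - {"grip":1,"x":0.04,"y":-0.4,"z":0,"yaw":0}
    - {"grip":1,"x":0.04,"y":-0.4,"z":0,"yaw":0}
    - {"grip":1,"x":0.04,"y":-0.4,"z":0,"yaw":0}
    - {"grip":1,"x":0.04,"y":-0.4,"z":0,"yaw":0}
    - {"grip":1,"x":0.04,"y":-0.4,"z":0,"yaw":0}
    - {"grip":1,"x":0.04,"y":-0.4,"z":0,"yaw":0}

```text
t: 6.15
tool_pos: [566.3, -176.3, 139.0]
ee_rot: [-0.054, 1.561, 0.125]
force: [-7.1, 38.7, 9.3]
finger_gap: 10.7
```

```bash
python3 st.py
```

```text
t 6.15 pos [ 566.3 -176.3  139. ] q [-0.37 -0.02  1.73  0.04  1.44 -2.06] jaw yaw deg 96.55 x axis [ 0.005  0.045 -0.999] F [-7.1 38.7  9.3] gap 10.7
```

Emit:
step_arm:
  plan:
    - {"grip":1,"x":0,"y":0,"z":0,"yaw":0}
    - {"grip":1,"x":0,"y":0,"z":0,"yaw":0}
    - {"grip":0,"x":0,"y":0,"z":0,"yaw":0}
    - {"grip":0,"x":0,"y":0,"z":0,"yaw":0}
    - {"grip":0,"x":0,"y":0,"z":0,"yaw":0}
    - {"grip":0,"x":0,"y":0,"z":0,"yaw":0}
    - {"grip":0,"x":0,"y":0,"z":3,"yaw":0}
    - {"grip":0,"x":0,"y":0,"z":5,"yaw":0}
    - {"grip":0,"x":0,"y":0,"z":5,"yaw":0}
    - {"grip":0,"x":0,"y":0,"z":3,"yaw":0}

```text
t: 7.15
tool_pos: [562.7, -176.6, 298.1]
ee_rot: [-0.051, 1.572, 0.127]
force: [0.5, -0.5, -0.3]
finger_gap: 85.4
```

```bash
python3 st.py
```

```text
t 7.15 pos [ 562.7 -176.6  298.1] q [-0.37 -0.07  1.52  0.04  1.71 -2.05] jaw yaw deg 96.49 x axis [-0.006  0.048 -0.999] F [ 0.5 -0.5 -0.3] gap 85.4
```

Emit:
step_arm:
  plan:
    - {"grip":0,"x":-0.6,"y":1.3,"z":0,"yaw":-8.5}
    - {"grip":0,"x":-0.6,"y":1.3,"z":0,"yaw":-8.5}
    - {"grip":0,"x":-0.6,"y":1.3,"z":0,"yaw":-8.5}
    - {"grip":0,"x":-0.6,"y":1.3,"z":0,"yaw":-8.5}
    - {"grip":0,"x":-0.6,"y":1.3,"z":0,"yaw":-8.5}
    - {"grip":0,"x":-0.6,"y":1.3,"z":0,"yaw":-8.5}
    - {"grip":0,"x":-0.6,"y":1.3,"z":0,"yaw":-8.5}
    - {"grip":0,"x":-0.6,"y":1.3,"z":0,"yaw":-8.5}
    - {"grip":0,"x":-0.6,"y":1.3,"z":0,"yaw":-8.5}
    - {"grip":0,"x":-0.6,"y":1.3,"z":0,"yaw":-8.5}

```text
t: 8.15
tool_pos: [501.2, -45.3, 304.8]
ee_rot: [1.095, 1.251, -1.044]
force: [0.3, -0.5, 0.9]
finger_gap: 85.3
```

```bash
python3 st.py; python3 - <<'E'
from h import *
from station import cams
c=wcam();pickle.dump(c,open("pics/w2.pkl","wb"))
a=cams.read_camera("scene");b=cams.read_camera("side");pickle.dump((a,b),open("pics/ab.pkl","wb"))
g=lambda im,n:grid(im,0,0,1,n)
s1=cv2.resize(a["image"][160:300,200:340],(400,400),interpolation=cv2.INTER_CUBIC)
s2=cv2.resize(b["image"][165:305,195:335],(400,400),interpolation=cv2.INTER_CUBIC)
grid(c["image"],0,0,1.2,"pics/w2.png")
cv2.imwrite("pics/ab.png",np.hstack([s1,s2])[:,:,::-1])
v=[558.7,-109.1,.0939]
print(proj(c,w(v,[(-50,30,98),(-50,110,98),(55,70,53),(-105,150,50)])).round(1))
E
```

```text
t 8.15 pos [501.2 -45.3 304.8] q [-0.14 -0.3   1.71  0.01  1.68 -0.32] jaw yaw deg 10.33 x axis [ 0.048  0.    -0.999] F [ 0.3 -0.5  0.9] gap 85.3
[[269.5 225.2]
 [275.7 149.7]
 [359.5 188. ]
 [227.7 105.5]]
```

View pics/w2.png

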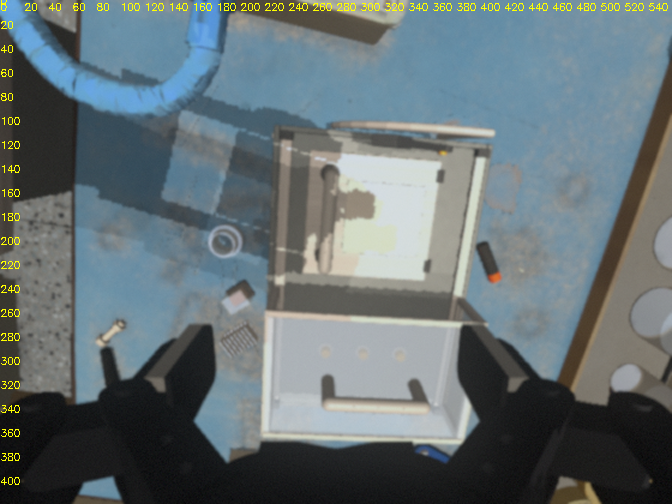

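View pics/ab.png

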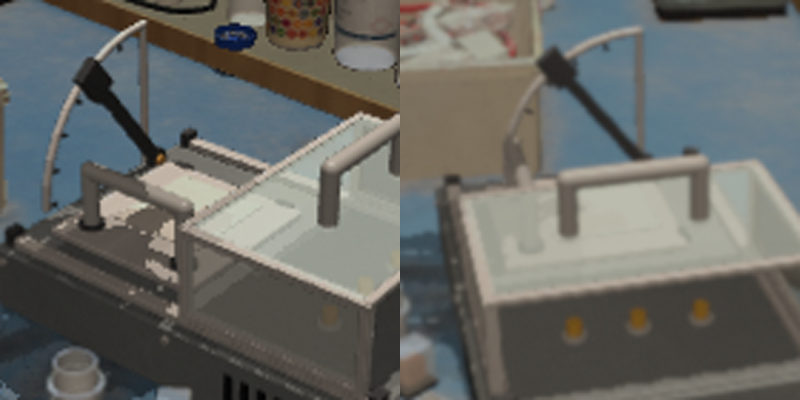

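The wrist view shows the flap rod from (275,142) to (268,225) native, matching the prediction to within 4 mm. The guard sits open on the right. In the scene crop, pointer pivot is (160,157) and block (94,77). In the side crop, arm is (640,155) and block (558,67).

```bash
cat > ptr.py <<'E'
from h import *
a,b=pickle.load(open("pics/ab.pkl","rb"));v=[558.7,-109.1,.0939]
def P(r,th,y=142): return (55-r*np.cos(th),y,53+r*np.sin(th))
for n,c,p0,p1 in(("scene",a,(256,214.9),(232.9,187)),("side",b,(279,219.3),(250.3,188.45))):
    d=np.subtract(p1,p0);obs=np.degrees(np.arctan2(-d[1],-d[0]))
    T=np.arange(.5,1.05,.01);L=[]
    for th in T:
        q=proj(c,w(v,[P(20,th),P(110,th)]));e=q[1]-q[0];L.append(np.degrees(np.arctan2(-e[1],-e[0])))
    print(n,"line dir",obs,"-> theta",np.interp(obs,L,T),"slope deg/0.1rad",(L[-1]-L[0])/5.4, "pivot pred",proj(c,w(v,[P(0,0)]))[0],"block pred",proj(c,w(v,[P(110,.9)]))[0])
E
python3 ptr.py
```

```text
scene line dir 50.376705428050755 -> theta 0.9186962426006834 slope deg/0.1rad 9.114215850661065 pivot pred [254.98654791 214.69232739] block pred [231.59022151 187.97029591]
side line dir 47.06771525106979 -> theta 0.9185195945265825 slope deg/0.1rad 6.262970190870794 pivot pred [280.29482661 222.55126021] block pred [247.85550067 189.10773291]
```

Emit:
step_arm:
  plan:
    - {"grip":0,"x":0.1,"y":0.2,"z":-4,"yaw":-4.9}
    - {"grip":0,"x":0,"y":0,"z":-5,"yaw":0}
    - {"grip":0,"x":0,"y":0,"z":-4,"yaw":0}
    - {"grip":0,"x":0,"y":0,"z":-2,"yaw":0}
    - {"grip":0,"x":0,"y":0,"z":-1,"yaw":0}
    - {"grip":0,"x":0,"y":0,"z":0,"yaw":0}
    - {"grip":0,"x":0,"y":0,"z":0,"yaw":0}
    - {"grip":0,"x":0,"y":0,"z":0,"yaw":0}
    - {"grip":0,"x":0,"y":0,"z":0,"yaw":0}
    - {"grip":0,"x":0,"y":0,"z":0,"yaw":0}

```text
t: 9.3
tool_pos: [504.9, -47.4, 144.9]
ee_rot: [1.134, 1.22, -1.079]
force: [-0.8, 0.1, 0.3]
finger_gap: 85.6
```

```bash
python3 st.py
```

```text
t 9.3 pos [504.9 -47.4 144.9] q [-0.15 -0.26  1.94  0.    1.41 -0.27] jaw yaw deg 7.36 x axis [ 0.055 -0.005 -0.998] F [-0.8  0.1  0.3] gap 85.6
```

Emit:
step_arm:
  plan:
    - {"grip":0,"x":-0.2,"y":0.4,"z":-3,"yaw":-2}
    - {"grip":0,"x":0,"y":0,"z":-2,"yaw":0}
    - {"grip":0,"x":0,"y":0,"z":-1.4,"yaw":0}
    - {"grip":0,"x":0,"y":0,"z":0,"yaw":0}
    - {"grip":0.5,"x":0,"y":0,"z":0,"yaw":0}
    - {"grip":0.5,"x":0,"y":0,"z":0,"yaw":0}
    - {"grip":0.5,"x":0,"y":0,"z":0,"yaw":0}
    - {"grip":0.5,"x":0,"y":0,"z":0,"yaw":0}
    - {"grip":0.5,"x":0,"y":0,"z":0,"yaw":0}
    - {"grip":0.5,"x":0,"y":0,"z":0,"yaw":0}

```text
t: 10.3
tool_pos: [505.9, -43.7, 85.9]
ee_rot: [1.162, 1.196, -1.099]
force: [-0.0, -0.8, 0.1]
finger_gap: 42.4
```

```bash
python3 st.py
```

```text
t 10.3 pos [505.9 -43.7  85.9] q [-0.14 -0.22  2.01  0.    1.29 -0.23] jaw yaw deg 5.35 x axis [ 0.065 -0.008 -0.998] F [-0.  -0.8  0.1] gap 42.4
```

Emit:
step_arm:
  plan:
    - {"grip":0.5,"x":-0.25,"y":0.1,"z":-0.6,"yaw":0}
    - {"grip":0.5,"x":0,"y":0,"z":0,"yaw":0}
    - {"grip":1,"x":0,"y":0,"z":0,"yaw":0}
    - {"grip":1,"x":0,"y":0,"z":0,"yaw":0}
    - {"grip":1,"x":0,"y":0,"z":0,"yaw":0}
    - {"grip":1,"x":0,"y":0,"z":0,"yaw":0}
    - {"grip":1,"x":0,"y":0,"z":0,"yaw":0}
    - {"grip":1,"x":0,"y":0,"z":0,"yaw":0}
    - {"grip":1,"x":0,"y":0,"z":0,"yaw":0}
    - {"grip":1,"x":0,"y":0,"z":0,"yaw":0}
  force: 40

```text
t: 11.3
tool_pos: [504.1, -42.5, 79.5]
ee_rot: [1.163, 1.194, -1.097]
force: [0.9, 0.0, -0.6]
finger_gap: 10.7
```

```bash
python3 st.py; python3 - <<'E'
import numpy as np
p=lambda t:np.array([-105*np.cos(t)+45*np.sin(t),105*np.sin(t)+45*np.cos(t)])
T=np.linspace(0,.919,16);q=[p(t) for t in T]
for i in range(1,16):print(T[i].round(3),((q[i]-q[i-1])/10).round(2),((q[i]-q[0])).round(1))
E
```

```text
t 11.3 pos [504.1 -42.5  79.5] q [-0.14 -0.22  2.02  0.    1.28 -0.23] jaw yaw deg 5.36 x axis [ 0.067 -0.008 -0.998] F [ 0.9  0.  -0.6] gap 10.7
0.061 [0.3  0.63] [3.  6.3]
0.123 [0.33 0.62] [ 6.3 12.5]
0.184 [0.37 0.59] [10.  18.4]
0.245 [0.41 0.57] [14.1 24.1]
0.306 [0.44 0.54] [18.5 29.6]
0.368 [0.47 0.52] [23.2 34.7]
0.429 [0.5  0.49] [28.2 39.6]
0.49 [0.53 0.45] [33.5 44.1]
0.551 [0.56 0.42] [39.1 48.3]
0.613 [0.58 0.39] [45.  52.2]
0.674 [0.61 0.35] [51.  55.7]
0.735 [0.63 0.31] [57.3 58.8]
0.796 [0.64 0.27] [63.8 61.5]
0.858 [0.66 0.23] [70.4 63.9]
0.919 [0.67 0.19] [77.1 65.8]
```

Emit:
step_arm:
  plan:
    - {"grip":1,"x":0.3,"y":0.03,"z":0.63,"yaw":0}
    - {"grip":1,"x":0.33,"y":0.03,"z":0.62,"yaw":0}
    - {"grip":1,"x":0.37,"y":0.03,"z":0.59,"yaw":0}
    - {"grip":1,"x":0.41,"y":0.04,"z":0.57,"yaw":0}
    - {"grip":1,"x":0.44,"y":0.04,"z":0.54,"yaw":0}
    - {"grip":1,"x":0.47,"y":0.04,"z":0.52,"yaw":0}
    - {"grip":1,"x":0.5,"y":0.05,"z":0.49,"yaw":0}
    - {"grip":1,"x":0.53,"y":0.05,"z":0.45,"yaw":0}
    - {"grip":1,"x":0.3,"y":0.03,"z":0.2,"yaw":0}
    - {"grip":1,"x":0,"y":0,"z":0,"yaw":0}

```text
t: 12.3
tool_pos: [542.1, -38.8, 130.4]
ee_rot: [1.161, 1.199, -1.101]
force: [-3.5, -0.1, -1.0]
finger_gap: 10.2
```

```bash
cat >> st.py <<'E'
g=s["tool_pos"]-M[:,0]*19
d=g-np.array([502.4,-44,98]) 
h=np.array([606.9,-34.3,53]);e=g-h
x=-(e[0]*np.cos(.094)+e[1]*np.sin(.094));print("grasp",g.round(1),"flap angle est",np.arctan2(e[2],x)-np.arctan2(45,105),"radius",np.hypot(x,e[2]))
E
python3 st.py
```

```text
t 12.3 pos [542.1 -38.8 130.4] q [-0.12 -0.17  1.89 -0.    1.36 -0.21] jaw yaw deg 5.37 x axis [ 0.062 -0.008 -0.998] F [-3.5 -0.1 -1. ] gap 10.2
grasp [541.  -38.6 149.4] flap angle est 0.5651535190230539 radius 116.85361378082342
```

Emit:
step_arm:
  plan:
    - {"grip":1,"x":0.57,"y":0.05,"z":0.38,"yaw":0}
    - {"grip":1,"x":0.59,"y":0.05,"z":0.34,"yaw":0}
    - {"grip":1,"x":0.61,"y":0.06,"z":0.3,"yaw":0}
    - {"grip":1,"x":0.63,"y":0.06,"z":0.26,"yaw":0}
    - {"grip":1,"x":0.5,"y":0.05,"z":0.18,"yaw":0}
    - {"grip":1,"x":0.3,"y":0.03,"z":0.1,"yaw":0}
    - {"grip":1,"x":0,"y":0,"z":0,"yaw":0}
    - {"grip":1,"x":0,"y":0,"z":0,"yaw":0}
    - {"grip":1,"x":0,"y":0,"z":0,"yaw":0}
    - {"grip":1,"x":0,"y":0,"z":0,"yaw":0}

```text
t: 13.3
tool_pos: [575.6, -35.5, 148.8]
ee_rot: [1.161, 1.198, -1.101]
force: [-3.9, -0.4, 2.7]
finger_gap: 10.4
```

```bash
python3 st.py; python3 - <<'E'
from h import *
from station import cams
a=cams.read_camera("scene");b=cams.read_camera("side");pickle.dump((a,b),open("pics/ab2.pkl","wb"))
s1=cv2.resize(a["image"][165:265,195:295],(400,400),interpolation=cv2.INTER_CUBIC)
s2=cv2.resize(b["image"][155:255,225:325],(400,400),interpolation=cv2.INTER_CUBIC)
cv2.imwrite("pics/ab2.png",cv2.convertScaleAbs(np.hstack([s1,s2])[:,:,::-1],alpha=1.6))
E
```

```text
t 13.3 pos [575.6 -35.5 148.8] q [-0.1  -0.1   1.8  -0.    1.38 -0.2 ] jaw yaw deg 5.38 x axis [ 0.062 -0.008 -0.998] F [-3.9 -0.4  2.7] gap 10.4
grasp [574.4 -35.3 167.7] flap angle est 0.8905415620703545 radius 119.22834139883844
```

View pics/ab2.png

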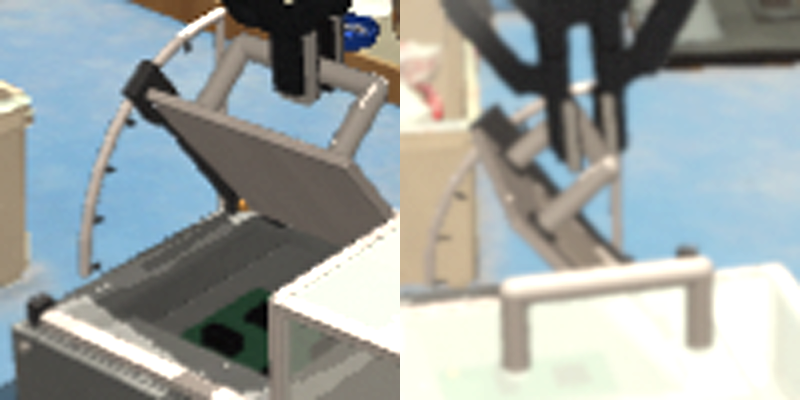

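The picture shows the flap raised and the pointer block at scene (232.5,186.5), unmoved. The free-edge corners are about (232.5,187.5) and (281.7,205.5). The grasp radius is off by 5 mm, so I'll read the flap angle from an overlay.

```bash
cat > ov.py <<'E'
from h import *
import sys
f,o,ths=sys.argv[1],sys.argv[2],[float(t) for t in sys.argv[3:]]
a,b=pickle.load(open(f,"rb"));v=[558.7,-109.1,.0939]
def Q(r,n,y,t):return(55-r*np.cos(t)+n*np.sin(t),y,53+r*np.sin(t)+n*np.cos(t))
out=[]
for c,(x,y),off in((a,(222,165),(1.0,.2)),(b,(232,172),(-.5,-1.5))):
    S=8;wd,h=(70,66) if c is a else (60,66)
    im=cv2.convertScaleAbs(cv2.resize(c["image"][y:y+h,x:x+wd],None,fx=S*.8,fy=S,interpolation=cv2.INTER_CUBIC) if 0 else cv2.resize(c["image"][y:y+h,x:x+wd],None,fx=6,fy=6,interpolation=cv2.INTER_CUBIC),alpha=1.6)
    for t,col in zip(ths,((255,0,0),(0,255,0),(0,0,255))):
        q=proj(c,w(v,[Q(125,-3,130,t),Q(0,-3,130,t),Q(0,-3,10,t),Q(125,-3,10,t)]))+off
        print(t,q.round(1).tolist())
        cv2.polylines(im,[((q-(x,y)+.5)*6).astype(int)],True,col,1)
    q=proj(c,w(v,[Q(0,0,142,.919),Q(122,0,142,.919)]))+off
    cv2.polylines(im,[((q-(x,y)+.5)*6).astype(int)],False,(255,255,0),1)
    out.append(im)
cv2.imwrite(o,np.hstack(out)[:,:,::-1])
E
python3 ov.py pics/ab2.pkl pics/ov2.png .82 .87 .92
```

```text
0.82 [[230.3, 191.5], [259.7, 217.8], [306.5, 235.9], [280.7, 209.8]]
0.87 [[231.9, 188.7], [259.6, 217.8], [306.5, 235.9], [282.4, 206.7]]
0.92 [[233.5, 185.9], [259.6, 217.7], [306.4, 235.9], [284.1, 203.7]]
0.82 [[239.1, 189.2], [280.1, 224.4], [294.2, 251.3], [248.9, 213.4]]
0.87 [[241.2, 187.1], [280.0, 224.3], [294.2, 251.2], [251.3, 211.0]]
0.92 [[243.4, 185.0], [280.0, 224.3], [294.1, 251.2], [253.8, 208.8]]
```

View pics/ov2.png

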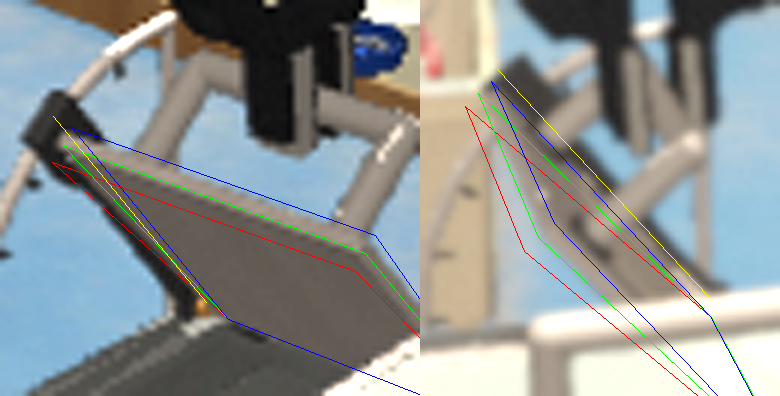

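Emit:
step_arm:
  plan:
    - {"grip":1,"x":0.25,"y":0.02,"z":0.02,"yaw":0}
    - {"grip":1,"x":0.25,"y":0.02,"z":0,"yaw":0}
    - {"grip":1,"x":0,"y":0,"z":0,"yaw":0}
    - {"grip":1,"x":0,"y":0,"z":0,"yaw":0}
    - {"grip":1,"x":0,"y":0,"z":0,"yaw":0}
    - {"grip":1,"x":0,"y":0,"z":0,"yaw":0}
    - {"grip":1,"x":0,"y":0,"z":0,"yaw":0}
    - {"grip":1,"x":0,"y":0,"z":0,"yaw":0}
    - {"grip":1,"x":0,"y":0,"z":0,"yaw":0}
    - {"grip":1,"x":0,"y":0,"z":0,"yaw":0}
  force: 60

```text
t: 14.4
tool_pos: [580.7, -35.0, 149.7]
ee_rot: [1.162, 1.197, -1.1]
force: [-2.0, -0.1, 1.5]
finger_gap: 9.2
```

```bash
python3 st.py; python3 - <<'E'
from h import *
from station import cams
a=cams.read_camera("scene");b=cams.read_camera("side");pickle.dump((a,b),open("pics/ab3.pkl","wb"))
s1=cv2.resize(a["image"][170:225,222:292],None,fx=8,fy=8,interpolation=cv2.INTER_CUBIC)
s2=cv2.resize(b["image"][175:230,237:267],None,fx=8,fy=8,interpolation=cv2.INTER_CUBIC)
cv2.imwrite("pics/ab3.png",cv2.convertScaleAbs(np.hstack([s1,s2])[:,:,::-1],alpha=2))
E
```

```text
t 14.4 pos [580.7 -35.  149.7] q [-0.1  -0.09  1.79 -0.    1.38 -0.2 ] jaw yaw deg 5.37 x axis [ 0.064 -0.008 -0.998] F [-2.  -0.1  1.5] gap 9.2
grasp [579.5 -34.9 168.7] flap angle est 0.9337049424693575 radius 118.8646596707463
```

View pics/ab3.png

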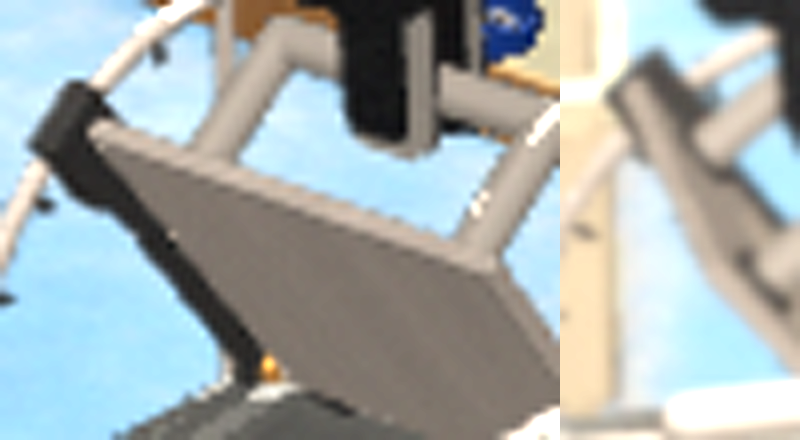

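The latest crop shows the flap edge lying along the pointer arm, with the left free corner at (233.4,187.4) and the right at (282.8,203.9). That puts the flap around 0.905-0.919 against the pointer's 0.919-0.925. A small nudge up of about 0.012 rad should centre it.

Emit:
step_arm:
  plan:
    - {"grip":1,"x":0.13,"y":0.01,"z":0.0,"yaw":0}
    - {"grip":1,"x":0,"y":0,"z":0,"yaw":0}
    - {"grip":1,"x":0,"y":0,"z":0,"yaw":0}
    - {"grip":1,"x":0,"y":0,"z":0,"yaw":0}
    - {"grip":1,"x":0,"y":0,"z":0,"yaw":0}
    - {"grip":1,"x":0,"y":0,"z":0,"yaw":0}
    - {"grip":1,"x":0,"y":0,"z":0,"yaw":0}
    - {"grip":1,"x":0,"y":0,"z":0,"yaw":0}
    - {"grip":1,"x":0,"y":0,"z":0,"yaw":0}
    - {"grip":1,"x":0,"y":0,"z":0,"yaw":0}

```text
t: 15.5
tool_pos: [582.1, -34.9, 150.1]
ee_rot: [1.162, 1.197, -1.099]
force: [-2.6, 0.5, 2.6]
finger_gap: 9.4
```

```bash
python3 st.py; python3 - <<'E'
from h import *
from station import cams
a=cams.read_camera("scene");b=cams.read_camera("side");pickle.dump((a,b),open("pics/ab4.pkl","wb"))
s1=cv2.resize(a["image"][165:345,185:395],None,fx=3.5,fy=3.33,interpolation=cv2.INTER_CUBIC)
cv2.imwrite("pics/ab4.png",cv2.convertScaleAbs(s1[:,:,::-1],alpha=1.5))
v=[558.7,-109.1,.0939]
print("guard open pred near-right roof,near-left roof",(proj(a,w(v,[(-97,-135,120),(-97,-5,120),(-40,-70,155)]))-[185,165])*[3.5,3.33])
E
```

```text
t 15.5 pos [582.1 -34.9 150.1] q [-0.1  -0.09  1.78 -0.    1.38 -0.2 ] jaw yaw deg 5.37 x axis [ 0.064 -0.008 -0.998] F [-2.6  0.5  2.6] gap 9.4
grasp [580.9 -34.8 169. ] flap angle est 0.9458961130183019 radius 118.90863854434282
guard open pred near-right roof,near-left roof [[508.02631502 336.82636649]
 [272.29010156 243.83481641]
 [459.02127166 178.15025429]]
```

View pics/ab4.png

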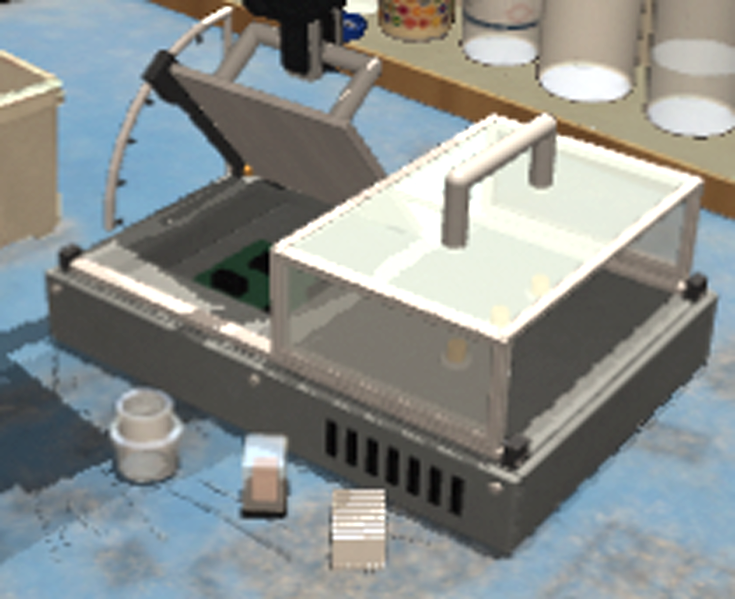

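The guard post touches the end stop at (510,445), the flap is in line with the pointer, and the small parts haven't moved. I'll hand in.

```bash
python3 -c "
from station import ctrl
print(ctrl.sign_off())"
```

```text
the job is handed in; nothing more can be done
None
```

I slid the guard fully right to its stop, then raised the flap to the pointer arm. I handed the job in at about 15.6 s with the fingers still gripping the flap's rod at 60 N.

- **Guard:** the wrist force rose to about 39 N at the predicted stop position. The last picture shows the guard's post against the end stop.
- **Pointer:** two camera views both gave 0.919 rad, and a third estimate 0.93. It looked unmoved afterwards.
- **Flap:** before a last nudge of about 0.012 rad upward, the pictures gave 0.90–0.92 rad, and the gripper's sideways travel gave 0.919. I estimate it finished at 0.92–0.935, within about 0.02 rad of the pointer. I looked at it again after the nudge but did not measure it.
- **Small parts:** the tube cuff, relay and heat sink were where they started in the last picture. The battery behind the chamber was out of that view and I did not recheck it.

**One check disagreed:** the grip height suggested 0.946 rad, with a radius about 5 mm too large. I put this down to the rod sliding about 5 mm towards the fingertips while lifting, and relied on the pictures instead. The rod was still well inside the pads, and the force on the tool at the end was about 4 N.

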